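Release and slide off the air-filter cover

TASK

On the air-filter housing, press the orange snap tab all the way down with a fingertip, then push the released blue cover by its white rib along its guides, off its seat, until the whole cover has dropped onto the grey ledge and lies flat there. Only press and push: do not lift or tip the cover up, and leave the socket, jar, green ring and wrench around the housing where they are.

Things in the scene. Friction and masses are not known exactly. Their poses are not given: they have to be found in the camera images.
- housing: Fixed black air-filter housing on a 150 x 235 mm steel base plate. Origin on the bench, midway between the side guides, under the step from seat to ledge. z up, x across, +y from seat to ledge: the way the cover slides off. Seat: 70 mm high, y -101 to 0 mm, filter in its middle; rear stop behind it 76 mm high. Side guides: 80 mm high, inner faces at x = -58 and +58 mm, along seat and ledge.
- ledge (a point): Centre of the grey ledge's flat top, 65 mm above the bench (5 mm lower than the seat), at y = 56 mm in the housing's frame. The ledge spans y from 0 (the step) to 112 mm, where an end stop 75 mm high closes it; its slot holds the tab.
- cover: Loose blue plate, 110 (x) x 90 (y) x 8 mm, about 0.15 kg; origin at the centre of its underside, axes as the housing's. Starts on the seat, centre about 49 mm before the step; the raised tab blocks its front edge. It drops onto the ledge once its centre is over 45 mm past the step; against the end stop it is 67 mm past. Sliding friction 0.5 to 2 N.
- rib (a point): Centre of the upright white rib on the cover, 60 (x) x 8 (y) x 18 mm tall, standing on the plate. The point lies 12 mm behind (-y of) the cover's centre, 17 mm above the cover's underside: 9 mm above the plate's upper face (which is 78 mm above the bench when seated) and 9 mm below the rib's top. Push its rear (-y) face towards +y.
- tab (a joint): Travel of the orange snap tab straight down, m: 0 fully up (top 78 mm above the bench, 8 mm above the seat, level with the cover's upper face), 0.0145 fully in (top 1.5 mm below the ledge). Starts 0 to 3 mm in. Pressing takes about 6 N; it stays where it is left.
- tab_top (a point): Point to press on the tab's top face; moves down with it. It lies 24 mm past the step (y = 24 mm, x = 0 in the housing's frame). The top face is 42 mm (x) x 40 mm (y), from 2 to 42 mm past the step; the cover's edge is just before it, so keep the finger clear of the cover.
- socket: Bystander: upright chrome socket, 24 mm across, 64 mm tall; origin at the centre of its underside.
- jar: Bystander: small jar with red cap, 52 mm across, 68 mm tall; origin at the centre of its underside.
- seal: Bystander: green plastic ring lying flat, 54 mm across, 12 mm high; origin at the centre of its underside.
- wrench: Bystander: steel wrench lying flat, 160 mm long along its x; origin at its middle on the bench.
There are look-alikes about, which are no part of the job. Of the things like the cover, leave any that is brown or yellow; of the rest the larger one is meant.

How it is judged:
By the outcome, as a careful person would: the job done as asked, in the order asked, and still so for the second after the job is handed in, with the robot touching nothing.
It also fails if it takes over 40 s, if anything falls off the work surface, if the arm or the gripper's body presses on something with over 40 N, if the wrist force passes 120 N, or if a joint passes its speed limit or range.

ROBOT

A 6-joint arm with a two-finger parallel gripper is mounted at the origin on the work surface. World frame = base frame: x ahead of the robot, y to its left, z up, the work surface at z = 0. Lengths are in m, angles in rad, forces in N, time in s.
With the tool pointing down it reaches from about 0.3 to 0.75 m from the base axis. Payload 8.5 kg.
Tool frame: the origin (TCP) lies midway between the tips of the shut fingers; the grasp point (between the pads) lies tcp_to_grasp behind it (tcp_to_grasp is the distance from the TCP to the grasp point, in m); z points along the fingers, x is the direction in which the jaws open and shut, and the axes are right-handed (so a half turn about z gives the same grasp; the last joint's range is limited). The gripper opens to 85 mm and grips with 20 to 120 N. Pads are 22 mm wide; open, the fingers measure 114 mm over their backs; the gripper's body (76 mm by 85 mm) begins 54 mm behind the grasp point. The pads swing forward as they close: fully open they stand 13 mm farther back than shut.
Start: joints at [-1.421, 0.381, 1.297, -0, 1.464, -0.215], TCP at [0.196, -0.514, 0.231] pointing down, gripper open.
Joint ranges: [-3.11, 3.11], [-0.89, 2.33], [0.22, 2.48], [-1.42, 4.56], [0.17, 2.85], [-2.88, 2.88]. Speed limits (rad/s): [2.39, 2.39, 3.14, 3.14, 3.14, 3.14].

INTERFACE

Orientations are given as a unit quaternion [w, x, y, z].
In Python, from station import get_state, get_image, close_job, tcp_to_grasp gives the robot as it stands. The module is installed in compiled form; this text tells all that it offers.
- The arm moves only by the tool servo_tool, never from a script. Its argument "moves" is a list of rows, each a list of 7 numbers: the shift along the tool's x, y, z in units of 120 mm (1.0 is 120 mm), then the turn, a rotation vector about the tool's x, y, z in units of pi/2 rad (1.0 is pi/2 rad), then the gripper's target within -1 to 1 (fully open at 1, half-way at 0, shut at -1). In form: [[x, y, z, wx, wy, wz, gripper], ...]. A call has 1 to 10 rows; each row is the pose to reach, as a shift and turn from the pose commanded when the call began, along the tool's axes at that moment; what a row does not reach only later rows make up. A row lasts 1/8 s, in which the tool goes at most 62.5 mm and 10.7 degrees, less where a joint would pass 70% of its speed; a pose out of reach is approached as far as the arm can. A call with a number of a shift or a turn outside -1 to 1 is refused whole. A call with a gripper value outside its range is refused whole. The fingers move at their own pace and stop on an object; "newtons" is the grip in N (left out, the last holds). Time passes only in rows, so rows that repeat a pose let the fingers close. It gives the time, the measured TCP pose, the force and the opening at its end, in the units of the state.
- get_state(): the state, without advancing time (a new reading comes with each control period).
- get_image(name): name is "side" or "top" or "wrist"; returns a dict with "img" (384x512x3 uint8, red, green, blue), "z_map" (384x512 float32, m along the optical axis (not along the pixel's ray), 0 where there is no reading), "K" (3x3 intrinsics, pixels), "xyz" and "orientation" of the camera in the world. Camera axes: x right, y down, z forward; pixel columns grow to the right and rows downward; lengths in m; the calibration is good to about 2 mm. A picture is of the moment at which its call begins.
- close_job(): hands the job in, once; it reports no verdict.
The state is a dict: "clock": time; "qpos": joint angles; "qvel": joint speeds; "tau": joint torques, N m; "eef_pos": TCP position; "ee_rot": TCP orientation; "contact_force": force on the tool from outside, world axes, zero at the start; "wrist_torque": the same for the moment, N m; "gripper_width": finger opening in m.
Only numpy, scipy, OpenCV 4.12 (cv2) and the standard library are available. Lean on these libraries where they do the work, as an engineer would, in place of code of your own. Each camera call takes 0.05 s, during which the arm holds its last target. There are 200 camera calls.

## Working session

There is one attempt and no reset: what is moved stays moved. The work goes in short steps, Python scripts to look and compute and a tool call to move; the robot and the scene stay as the last step left them, time stands still between calls to the robot, and variables do not carry over. Pictures are saved under pics/ and viewed, about 8 in all and at most 12, crops included, and the job is handed in when it is done.

Besides the shell and the picture viewer there is one more tool, called after "Call:" as name(argument=value, ...) on one line, values as JSON. servo_tool: Moves the arm, as the interface text tells. Shifts and turns lie within -1 to 1; 1 stands for 120 mm of shift or pi/2 rad of turn. Its arguments: {"type":"object","properties":{"moves":{"type":"array","items":{"type":"array","items":{"type":"number","minimum":-1,"maximum":1}}},"newtons":{"type":"number"}},"required":["moves"]}

```bash
mkdir -p pics; cat > h.py <<'E'
import numpy as np, cv2
from station import *
from scipy.spatial.transform import Rotation as R
def rot(q): return R.from_quat([q[1],q[2],q[3],q[0]]).as_matrix()
def cloud(d):
    z=d["z_map"];v,u=np.mgrid[:z.shape[0],:z.shape[1]];K=d["K"]
    p=np.stack([(u-K[0,2])/K[0,0]*z,(v-K[1,2])/K[1,1]*z,z],-1)
    return p@rot(d["orientation"]).T+np.array(d["xyz"])
def save(d,n): cv2.imwrite(f"pics/{n}.png",d["img"][:,:,::-1])
E
python3 - <<'E'
from h import *
s=get_state();print(s["eef_pos"],s["ee_rot"],s["gripper_width"],s["clock"],tcp_to_grasp)
a=get_image("top");b=get_image("side")
for n,d in(("top",a),("side",b)):
    print(n,d["xyz"],d["orientation"],d["K"].tolist())
    np.savez(n,**d)
cv2.imwrite("pics/top0.png",a["img"][:,:,::-1]);cv2.imwrite("pics/side0.png",b["img"][:,:,::-1])
E
```

```text
[ 0.19615514 -0.51350434  0.23071543] [-5.35199025e-04  8.23636600e-01 -5.67117458e-01 -5.03603894e-04] 0.08532639006540745 0.0 0.0187
top [ 0.52727996 -0.01704833  0.8547335 ] [ 0.031727   -0.70124139  0.71166763 -0.02798389] [[358.0327247981268, 0.0, 247.28590768113972], [0.0, 358.0327247981268, 194.27403416392272], [0.0, 0.0, 1.0]]
side [ 0.495187   -0.54609414  0.69675043] [-0.34306981  0.93287971 -0.1051832   0.03122583] [[384.80796819295506, 0.0, 250.60434051407722], [0.0, 384.80796819295506, 191.87081901446209], [0.0, 0.0, 1.0]]
```

View pics/top0.png

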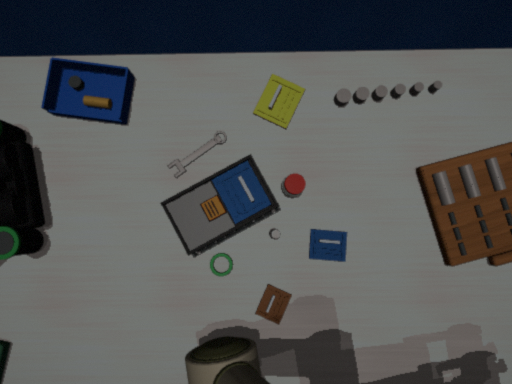

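View pics/side0.png

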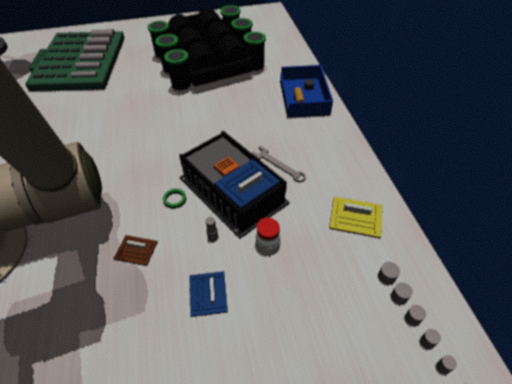

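The top view shows the housing at about (220,205), with its blue cover at (245,193), white rib at (247,188) and orange tab at (213,208). Things that could be taken for the cover are the small blue plate (328,245), the yellow plate (279,102), the brown plate (273,304) and the blue bin (90,92). I choose the larger blue plate seated in the housing. Bystanders are the socket (275,234), jar (294,185), ring (221,264) and wrench (198,154).

```bash
python3 - <<'E'
from h import *
for n,roi in(("top",(150,145,290,265)),("side",(175,125,295,235))):
    d=dict(np.load(n+".npz"));P=cloud(d);hsv=cv2.cvtColor(d["img"],cv2.COLOR_RGB2HSV)
    M=np.zeros(hsv.shape[:2],bool);x0,y0,x1,y1=roi;M[y0:y1,x0:x1]=1
    H,S,V=[hsv[...,i] for i in range(3)]
    K=d["K"];Rm=rot(d["orientation"]);o=np.array(d["xyz"])
    def ray(u,v,z):
        r=Rm@np.array([(u-K[0,2])/K[0,0],(v-K[1,2])/K[1,1],1]);return o+r*(z-o[2])/r[2]
    blue=M&(H>100)&(H<125)&(S>130)&(V>50)
    org=M&(H>5)&(H<20)&(S>150)&(V>80)
    hull=cv2.convexHull(np.argwhere(blue)[:,::-1].astype(np.int32))
    cm=np.zeros(blue.shape,np.uint8);cv2.fillPoly(cm,[hull],1)
    rib=(cm>0)&(S<70)&(V>120)
    for nm,m,z in(("cover",blue,.078),("tab",org,.077),("rib",rib,.096)):
        k,l,st,c=cv2.connectedComponentsWithStats(m.astype(np.uint8));i=1+np.argmax(st[1:,4]);m=l==i
        if nm=="tab": m=cv2.morphologyEx(m.astype(np.uint8),cv2.MORPH_CLOSE,np.ones((5,5)))>0
        pts=np.argwhere(m)[:,::-1]
        W=np.array([ray(u,v,z)[:2] for u,v in pts])*1000
        r=cv2.minAreaRect(W.astype(np.float32))
        print(n,nm,len(pts),pts.mean(0).round(1),"rect",np.round(r[0],1),np.round(r[1],1),round(r[2],1),"depth z med",np.round(np.median(P[m],0),4), np.round(np.percentile(P[m][:,2],[10,90]),4))
    if n=="top":
        c=cv2.resize(d["img"][130:280,140:310,::-1],None,fx=4,fy=4,interpolation=cv2.INTER_CUBIC);cv2.imwrite("pics/crop.png",c)
    # guides/housing top: height 0.072..0.085 dark
E
```

```text
top cover 1928 [240.7 192. ] rect [5.994e+02 2.000e-01] [110.2  90.2] 28.0 depth z med [0.5978 0.0025 0.077 ] [0.0752 0.0794]
top tab 335 [212.9 207.6] rect [565.3  61.7] [41.1 38.5] 27.9 depth z med [0.5648 0.0618 0.0747] [0.0729 0.0764]
top rib 20 [244.  184.8] rect [613.1  -5.8] [34.6  2.7] 28.1 depth z med [ 0.6105 -0.0068  0.0947] [0.0929 0.0963]
side cover 1337 [245.9 182.9] rect [599.2  -2.2] [110.5  90.5] 28.4 depth z med [ 0.5946 -0.0063  0.078 ] [0.0763 0.0802]
side tab 239 [226.2 165.3] rect [564.9  57.9] [41.9 39.7] 28.4 depth z med [0.5649 0.0585 0.0756] [0.0736 0.0769]
side rib 89 [249.6 179. ] rect [603.8 -11.6] [59.1  9.1] 27.1 depth z med [ 0.6042 -0.0126  0.0957] [0.0936 0.0971]
```

View pics/crop.png

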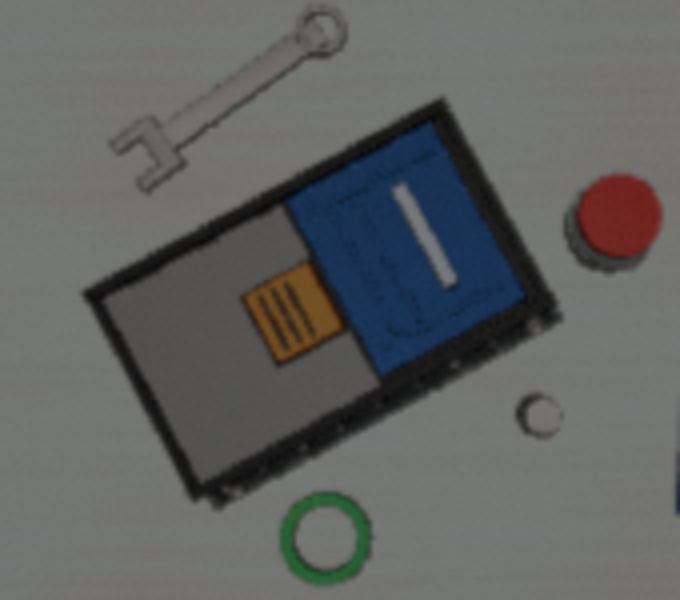

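The crop confirms the choice: a 110 x 90 mm blue plate held behind the orange tab, with the rib at its rear. Its sizes and heights match the text. The slide direction is about 118° in the world. I'll set out with the fingers shut.

Call:
servo_tool(moves=[[-0.34,-0.46,0,0,0,0,-1],[-0.67,-0.91,0,0,0,0,-1],[-0.67,-0.91,0,0,0,0,-1]], newtons=60)

```text
clock: 0.48
eef_pos: [0.2708, -0.3969, 0.2314]
ee_rot: [-0.0, 0.825, -0.566, -0.0]
contact_force: [-0.5, -0.5, 0.7]
gripper_width: 0.0322
```

Call:
servo_tool(moves=[[-0.34,-0.46,0,0,0,0,-1],[-0.67,-0.91,0,0,0,0,-1],[-0.67,-0.91,0,0,0,0,-1]])

```text
clock: 0.85
eef_pos: [0.3439, -0.2836, 0.2314]
ee_rot: [-0.0, 0.825, -0.566, -0.0]
contact_force: [-0.6, -0.8, -0.1]
gripper_width: 0.0002
```

Call:
servo_tool(moves=[[-0.34,-0.46,0,0,0,0,-1],[-0.67,-0.91,0,0,0,0,-1],[-0.67,-0.91,0,0,0,0,-1]])

```text
clock: 1.23
eef_pos: [0.4173, -0.1701, 0.2312]
ee_rot: [-0.0, 0.825, -0.566, -0.0]
contact_force: [-0.6, -0.3, 0.8]
gripper_width: -0.0
```

Call:
servo_tool(moves=[[-0.34,-0.46,0,0,0,0,-1],[-0.67,-0.91,0,0,0,0,-1],[-0.67,-0.91,0,0,0,0,-1]])

```text
clock: 1.6
eef_pos: [0.4908, -0.0566, 0.2309]
ee_rot: [0.0, 0.824, -0.566, -0.0]
contact_force: [-1.0, -1.6, -0.2]
gripper_width: 0.0001
```

Call:
servo_tool(moves=[[-0.34,-0.46,0,0,0,0,-1],[-0.67,-0.91,0,0,0,0,-1],[-0.67,-0.91,0,0,0,0,-1]])

```text
clock: 1.98
eef_pos: [0.5642, 0.0569, 0.2305]
ee_rot: [0.0, 0.824, -0.567, -0.0]
contact_force: [-0.2, -1.0, -0.6]
gripper_width: 0.0001
```

Call:
servo_tool(moves=[[0,0,0,0,0,-0.11,-1],[0,0,0,0,0,-0.22,-1],[0,0,0,0,0,-0.33,-1],[0,0,0,0,0,-0.44,-1],[0,0,0,0,0,-0.55,-1],[0,0,0,0,0,-0.66,-1],[0,0,0,0,0,-0.77,-1],[0,0,0,0,0,-0.88,-1],[0,0,0,0,0,-0.98,-1],[0,0,0,0,0,-0.98,-1]])

```text
clock: 3.22
eef_pos: [0.5629, 0.0543, 0.2312]
ee_rot: [0.0, 0.986, 0.164, -0.0]
contact_force: [1.0, 0.5, 0.5]
gripper_width: 0.0001
```

```bash
cat >> h.py <<'E'
YH=np.radians(28.2); xh=np.array([np.cos(YH),np.sin(YH),0]); yh=np.array([-xh[1],xh[0],0])
def plan(t):  # needed tool shift/turn in units to reach world t, tool x along xh
    s=get_state();T=rot(s["ee_rot"]);G=np.stack([xh,-yh,[0,0,-1]],1)
    print("clock",s["clock"],"pos",np.round(s["eef_pos"],4),"F",np.round(s["contact_force"],1),"w",s["gripper_width"])
    print("shift",np.round(T.T@(np.array(t)-s["eef_pos"])/.12,3),"turn",np.round(R.from_matrix(T.T@G).as_rotvec()/(np.pi/2),3))
E
python3 -c "
from h import *
plan([.565,.060,.12])
save(get_image('wrist'),'w1')"
```

```text
clock 3.225 pos [0.5629 0.0543 0.2312] F [1.  0.5 0.5] w 5.501091615783088e-05
shift [ 0.033 -0.039  0.927] turn [ 0.     0.    -0.104]
```

View pics/w1.png

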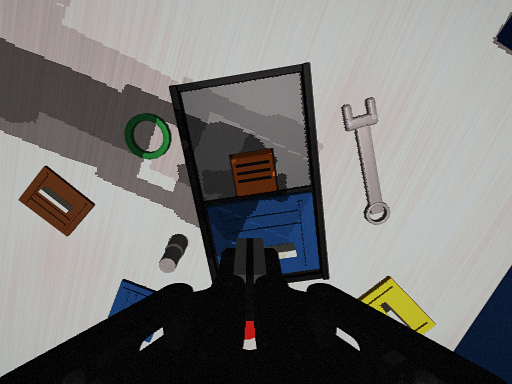

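The wrist view shows the tab at (253,172), the cover's front edge at row ~195 and the shut fingers at (250,260). I'll turn, go lower, and measure from there.

Call:
servo_tool(moves=[[0.03,-0.04,0.3,0,0,-0.1,-1],[0.03,-0.04,0.6,0,0,-0.104,-1],[0.03,-0.04,0.75,0,0,-0.104,-1],[0.03,-0.04,0.75,0,0,-0.104,-1]])

```text
clock: 3.78
eef_pos: [0.5642, 0.0614, 0.1403]
ee_rot: [-0.0, 0.97, 0.244, -0.001]
contact_force: [0.2, -0.1, 0.5]
gripper_width: 0.0002
```

```bash
python3 - <<'E'
from h import *
d=get_image('wrist');save(d,'w2');P=cloud(d);hsv=cv2.cvtColor(d["img"],cv2.COLOR_RGB2HSV)
H,S,V=[hsv[...,i] for i in range(3)]
m=((H>4)&(H<20)&(S>130)&(V>40)&(P[...,2]>.06)&(P[...,2]<.085)).astype(np.uint8)
m=cv2.morphologyEx(m,cv2.MORPH_CLOSE,np.ones((9,9)));k,l,st,c=cv2.connectedComponentsWithStats(m);m=l==1+np.argmax(st[1:,4])
print(st[1:],np.percentile(P[m][:,2],[5,50,95]).round(4))
K=d["K"];Rm=rot(d["orientation"]);o=np.array(d["xyz"])
uv=np.argwhere(m)[:,::-1];r=np.c_[(uv-K[:2,2])/K[0,0],np.ones(len(uv))]@Rm.T
W=(o+r*((np.median(P[m][:,2])-o[2])/r[:,2])[:,None])[:,:2]*1000
print(cv2.minAreaRect(W.astype(np.float32)))
plan([.565,.060,.12])
E
```

```text
[[ 222  181   59   57 3194]] [0.0679 0.0749 0.076 ]
((564.4262084960938, 63.90269088745117), (41.58650207519531, 43.19554138183594), 27.961868286132812)
clock 3.825 pos [0.5648 0.0616 0.1415] F [0.2 0.1 0.8] w -9.285425899119473e-05
shift [-0.005  0.012  0.179] turn [-0.     0.     0.001]
```

View pics/w2.png

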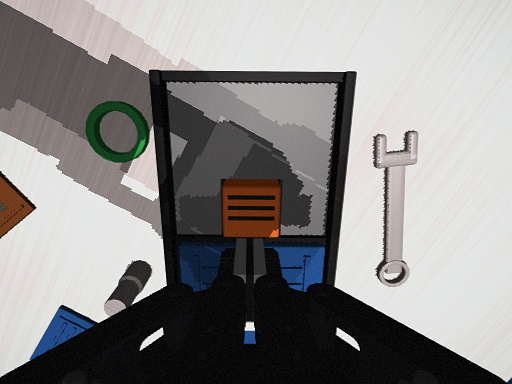

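Tab centre is about (0.565, 0.061) with its top at z ≈ 0.0755, and the tool is already over it. Pressing down in small steps.

Call:
servo_tool(moves=[[0,0,0.25,0,0,0,-1],[0,0,0.48,0,0,0,-1],[0,0,0.54,0,0,0,-1],[0,0,0.58,0,0,0,-1],[0,0,0.61,0,0,0,-1],[0,0,0.63,0,0,0,-1],[0,0,0.64,0,0,0,-1]])

```text
clock: 4.7
eef_pos: [0.5649, 0.062, 0.0663]
ee_rot: [0.0, 0.969, 0.246, 0.001]
contact_force: [-4.6, -1.4, 6.1]
gripper_width: 0.0004
```

Call:
servo_tool(moves=[[0,0,0.01,0,0,0,-1],[0,0,0.018,0,0,0,-1],[0,0,0.024,0,0,0,-1],[0,0,0.024,0,0,0,-1]])

```text
clock: 5.2
eef_pos: [0.5651, 0.062, 0.0635]
ee_rot: [0.0, 0.969, 0.246, 0.001]
contact_force: [-3.5, -0.4, 5.2]
gripper_width: -0.0
```

Call:
servo_tool(moves=[[0,0,0.008,0,0,0,-1],[0,0,0.014,0,0,0,-1],[0,0,0.014,0,0,0,-1]])

```text
clock: 5.58
eef_pos: [0.5652, 0.062, 0.0634]
ee_rot: [0.001, 0.969, 0.246, 0.001]
contact_force: [-9.5, -0.5, 19.4]
gripper_width: 0.0003
```

Hard stop at z = 0.0634 with 19 N, so the tab is fully in (expected 0.0635). Lifting and going behind the rib, with a look at the tab.

Call:
servo_tool(moves=[[0,0,-0.25,0,0,0,-1],[0,0,-0.6,0,0,0,-1],[0,0,-0.6,0,0,0,-1]])

```text
clock: 5.95
eef_pos: [0.5667, 0.0621, 0.1364]
ee_rot: [0.002, 0.969, 0.246, 0.004]
contact_force: [-0.0, -0.1, -0.6]
gripper_width: 0.0002
```

```bash
python3 - <<'E'
from h import *
plan([.6159,-.0328,.125])
d=get_image('wrist');P=cloud(d);hsv=cv2.cvtColor(d["img"],cv2.COLOR_RGB2HSV)
H,S,V=[hsv[...,i] for i in range(3)]
m=(H>4)&(H<20)&(S>130)&(V>40)&(P[...,2]>.055)&(P[...,2]<.085)
print("tab z",m.sum(),np.percentile(P[m][:,2],[5,50,95]))
g=(P[...,2]>.06)&(P[...,2]<.07)&(S<60);print("ledge z",np.median(P[g][:,2]))
E
```

```text
clock 5.95 pos [0.5667 0.0621 0.1364] F [-0.  -0.1 -0.6] w 0.0001530156041953021
shift [-0.017  0.89   0.1  ] turn [ 0.003 -0.005  0.003]
tab z 2428 [0.060857   0.06268814 0.06386753]
ledge z 0.06434007511335818
```

Call:
servo_tool(moves=[[-0.01,0.45,0,0,0,0,-1],[-0.017,0.89,0,0,0,0,-1],[-0.017,0.89,0.1,0,0,0,-1],[-0.017,0.89,0.1,0,0,0,-1]])

```text
clock: 6.5
eef_pos: [0.6128, -0.0322, 0.1184]
ee_rot: [-0.001, 0.969, 0.246, -0.002]
contact_force: [-0.1, 0.4, -0.5]
gripper_width: -0.0
```

```bash
python3 - <<'E'
from h import *
plan([.6159,-.0328,.086])
d=get_image('wrist');P=cloud(d);np.savez("w3",**d)
e=get_image('side')
C=.5993*xh[:2].sum()*0
rel=(P[...,:2]-np.array([.5993,-.002]));a=rel@xh[:2];b=rel@yh[:2]
m=(P[...,2]>.088)&(P[...,2]<.1)&(abs(a)<.05)&(abs(b)<.05)
print("rib/finger pts",m.sum(),np.percentile(a[m],[2,50,98]),np.percentile(b[m],[2,50,98]))
cv2.imwrite("pics/v3.png",np.hstack([d["img"][:,:,::-1][100:350,100:400],cv2.resize(e["img"][110:260,150:330,::-1],(300,250))]))
E
```

```text
clock 6.5 pos [ 0.6128 -0.0322  0.1184] F [-0.1  0.4 -0.5] w -2.163770847976181e-05
shift [0.021 0.018 0.27 ] turn [-0.002  0.002  0.003]
rib/finger pts 1674 [-0.02771988  0.00064426  0.02918399] [-0.01383797 -0.00908005 -0.0060366 ]
```

View pics/v3.png

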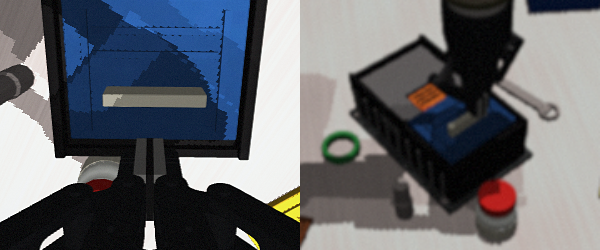

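The rib (at (155,97) in the left half) is clear ahead of the fingers (at (155,145)). Descending to z ≈ 0.086 behind it.

Call:
servo_tool(moves=[[0.02,0.02,0.05,0,0,0,-1],[0.02,0.02,0.18,0,0,0,-1],[0.02,0.02,0.27,0,0,0,-1],[0.02,0.02,0.27,0,0,0,-1]])

```text
clock: 7.1
eef_pos: [0.6164, -0.0334, 0.0862]
ee_rot: [-0.001, 0.969, 0.246, -0.001]
contact_force: [-0.6, -0.7, 0.5]
gripper_width: 0.0
```

```bash
python3 -c "
from h import *
plan(np.array([.5993,-.002,.086])+yh*(-.027))"
```

```text
clock 7.1 pos [ 0.6164 -0.0334  0.0862] F [-0.6 -0.7  0.5] w 1.9522386674611276e-05
shift [-0.002 -0.073  0.002] turn [-0.001  0.001  0.003]
```

Call:
servo_tool(moves=[[0,-0.05,0,0,0,0,-1],[0,-0.09,0,0,0,0,-1],[0,-0.13,0,0,0,0,-1],[0,-0.17,0,0,0,0,-1],[0,-0.21,0,0,0,0,-1],[0,-0.25,0,0,0,0,-1],[0,-0.29,0,0,0,0,-1],[0,-0.33,0,0,0,0,-1],[0,-0.37,0,0,0,0,-1],[0,-0.41,0,0,0,0,-1]])

```text
clock: 8.35
eef_pos: [0.5935, 0.0099, 0.0876]
ee_rot: [0.0, 0.969, 0.246, 0.0]
contact_force: [0.8, -2.0, 1.2]
gripper_width: 0.0001
```

```bash
python3 - <<'E'
from h import *
plan(np.array([.5993,-.002,.086])+yh*(.082))
d=get_image('wrist');e=get_image('side')
cv2.imwrite("pics/v4.png",np.hstack([d["img"][:,:,::-1][100:350,100:400],cv2.resize(e["img"][110:260,150:330,::-1],(300,250))]))
E
```

```text
clock 8.35 pos [0.5935 0.0099 0.0876] F [ 0.8 -2.   1.2] w 6.269740048453849e-05
shift [-0.002 -0.573  0.013] turn [ 0.    -0.     0.003]
```

View pics/v4.png

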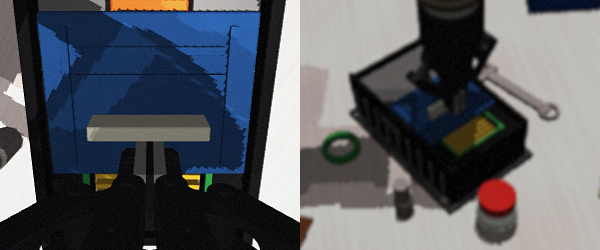

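The cover slides straight. The filter shows behind it and the tab ahead at (150,5) is under its path. Continuing.

Call:
servo_tool(moves=[[0,-0.04,0,0,0,0,-1],[0,-0.08,0,0,0,0,-1],[0,-0.12,0,0,0,0,-1],[0,-0.16,0.003,0,0,0,-1],[0,-0.2,0.006,0,0,0,-1],[0,-0.24,0.01,0,0,0,-1],[0,-0.28,0.012,0,0,0,-1],[0,-0.32,0.012,0,0,0,-1],[0,-0.36,0.012,0,0,0,-1],[0,-0.4,0.012,0,0,0,-1]])

```text
clock: 9.7
eef_pos: [0.5706, 0.0522, 0.0862]
ee_rot: [0.0, 0.969, 0.246, 0.0]
contact_force: [0.6, -0.4, -0.7]
gripper_width: -0.0002
```

Call:
servo_tool(moves=[[0,-0.03,0,0,0,0,-1],[0,-0.06,0,0,0,0,-1],[0,-0.09,0,0,0,0,-1],[0,-0.12,0,0,0,0,-1],[0,-0.15,0,0,0,0,-1],[0,-0.175,0,0,0,0,-1],[0,-0.175,0,0,0,0,-1]])

```text
clock: 10.58
eef_pos: [0.5606, 0.0706, 0.0862]
ee_rot: [-0.0, 0.969, 0.246, -0.0]
contact_force: [0.2, 0.2, 0.0]
gripper_width: -0.0002
```

```bash
cat > chk.py <<'E'
from h import *
import sys
plan(np.array([.5993,-.002,.086])+yh*(.082))
d=get_image('wrist');e=get_image('side')
for n,q in(("wrist",d),("side",e)):
    P=cloud(q);hsv=cv2.cvtColor(q["img"],cv2.COLOR_RGB2HSV);H,S,V=[hsv[...,i] for i in range(3)]
    rel=P[...,:2]-(np.array([.5993,-.002])+yh[:2]*.049);a=rel@xh[:2];b=rel@yh[:2]
    m=(H>100)&(H<125)&(S>130)&(abs(a)<.052)&(b>-.1)&(b<.13)&(P[...,2]>.06)&(P[...,2]<.09)
    A=np.c_[a[m],b[m],np.ones(m.sum())];c=np.linalg.lstsq(A,P[m][:,2],rcond=None)[0]
    print(n,m.sum(),"y range",np.percentile(b[m],[1,99]).round(4),"z med",np.median(P[m][:,2]).round(4),"slopes",c[:2].round(4))
cv2.imwrite("pics/%s.png"%sys.argv[1],np.hstack([d["img"][:,:,::-1][100:350,100:400],cv2.resize(e["img"][110:260,150:330,::-1],(300,250))]))
E
python3 chk.py v5
```

```text
clock 10.575 pos [0.5606 0.0706 0.0862] F [0.2 0.2 0. ] w -0.00024326123888615667
shift [-0.002  0.002  0.001] turn [-0.    -0.     0.003]
wrist 26374 y range [0.0182 0.1057] z med 0.0725 slopes [-0.0006  0.0023]
side 804 y range [0.016  0.1135] z med 0.073 slopes [0.0004 0.0073]
```

View pics/v5.png

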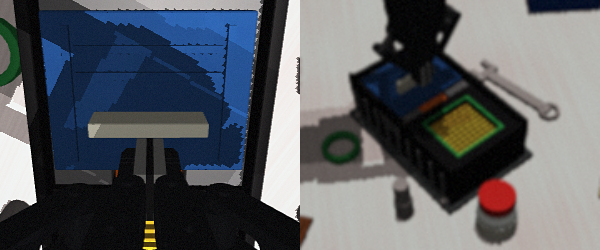

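The cover is flat on the ledge: top at z ≈ 0.073 (expected 0.073), slopes near 0, rear edge about 16–18 mm past the step. I'll back off the rib, lift clear and check from above.

Call:
servo_tool(moves=[[0,0.06,0,0,0,0,-1],[0,0.12,0,0,0,0,-1],[0,0.12,-0.3,0,0,0,-1],[0,0.12,-0.7,0,0,0,-1],[0,0.12,-0.95,0,0,0,-1],[0,0.12,-0.95,0,0,0,-1]])

```text
clock: 11.42
eef_pos: [0.5686, 0.0572, 0.2023]
ee_rot: [0.001, 0.969, 0.246, 0.002]
contact_force: [-0.6, -0.1, -0.7]
gripper_width: -0.0001
```

Call:
servo_tool(moves=[[-0.3,0.3,-0.2,0,0,0,-1],[-0.7,0.7,-0.2,0,0,0,-1],[-0.9,0.9,-0.2,0,0,0,-1],[-0.9,0.9,-0.2,0,0,0,-1],[-0.9,0.9,-0.2,0,0,0,-1]])

```text
clock: 12.05
eef_pos: [0.524, -0.0884, 0.2233]
ee_rot: [-0.001, 0.969, 0.246, -0.001]
contact_force: [0.4, 0.2, 0.3]
gripper_width: 0.0
```

```bash
python3 chk.py v6; python3 - <<'E'
from h import *
d=get_image('top');e=get_image('side')
cv2.imwrite("pics/v7.png",np.hstack([cv2.resize(d["img"][60:330,120:360,::-1],(400,450)),cv2.resize(e["img"][90:330,100:400,::-1],(400,450))]))
E
```

```text
clock 12.05 pos [ 0.524  -0.0884  0.2233] F [0.4 0.2 0.3] w 2.7161583759800195e-06
shift [ 0.898 -1.016  1.145] turn [-0.001  0.     0.003]
wrist 7176 y range [0.0162 0.07  ] z med 0.0724 slopes [-0.0008  0.0162]
side 520 y range [0.0163 0.0987] z med 0.0728 slopes [0.0041 0.0173]
```

View pics/v7.png

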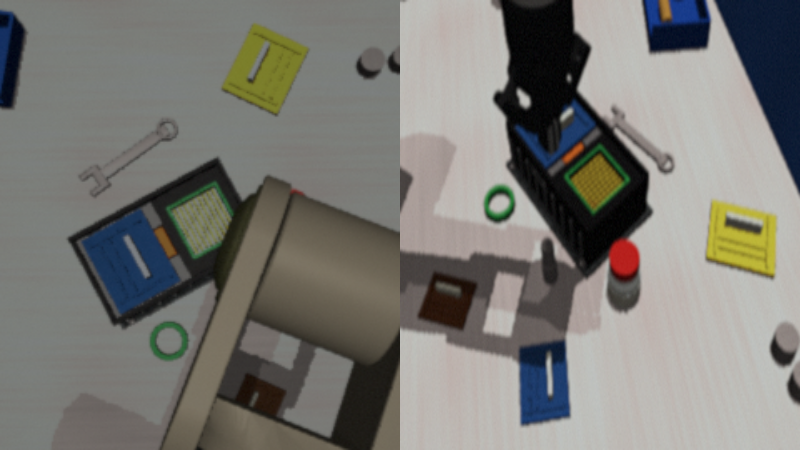

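The top view shows the cover wholly on the ledge at (130,262), with the wrench, ring, jar and socket in place. The last two partial-view slope fits were 0.016–0.017, so I'll check flatness once more in the unobstructed top view before handing in.

```bash
python3 - <<'E'
from h import *
q=get_image('top');P=cloud(q);H,S,V=cv2.split(cv2.cvtColor(q["img"],cv2.COLOR_RGB2HSV))
rel=P[...,:2]-(np.array([.5993,-.002])+yh[:2]*.049);a=rel@xh[:2];b=rel@yh[:2]
m=(H>100)&(H<125)&(S>130)&(abs(a)<.06)&(b>-.1)&(b<.13)
m=cv2.erode(m.astype(np.uint8),np.ones((3,3)))>0
c=np.linalg.lstsq(np.c_[a[m],b[m],np.ones(m.sum())],P[m][:,2],rcond=None)[0]
print(m.sum(),np.percentile(b[m],[1,99]),np.median(P[m][:,2]),c)
flat=abs(c[1])<.03 and abs(c[0])<.03 and abs(np.median(P[m][:,2])-.073)<.003
print(flat)
if flat: close_job(); print("closed")
E
```

```text
1441 [0.02122219 0.10167089] 0.07222445287179358 [0.00153455 0.0072263  0.07189007]
True
the job is handed in; nothing more can be done
closed
```

The cover now lies on the grey ledge with the tab fully in, and the job is handed in at about 12 s of the 40 s allowed.

- **Tab:** I pressed it with shut fingers until it met its stop. The fingertip was at z = 63.4 mm against an expected 63.5 mm, with about 19 N on the tool. The depth camera read the tab top at about 62.7 mm afterwards, just below the ledge.
- **Cover:** I pushed it by the rear of the white rib, straight along the guides, then backed off and lifted clear. Its upper face reads 72–73 mm (expected 73), and its rear edge is about 16–18 mm past the step.
- **Flatness:** The last check from above gave slopes of at most 0.007, which is flat. Two earlier fits from partly hidden views gave 0.016–0.017 along the slide direction. I put that down to camera noise, since the height and position left nothing for the cover to rest on but the ledge.
- **Surroundings:** The socket, jar, ring and wrench look unmoved in the last pictures, though I did not measure them. The robot is clear of everything.

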